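# Clamp a sample vial in the ratchet bench clamp

## Robot

A 6-joint arm with a two-finger parallel gripper is mounted at the origin on a cart in front of the work surface, level with it; the furniture and walls round the work are solid. World frame = base frame: x ahead of the robot, y to its left, z up, the work surface at z = 0. Lengths are in m, angles in rad, forces in N, time in s.
With the tool pointing down it reaches from about 0.25 to 0.8 m from the base axis. Payload 8.5 kg.
Tool frame: the origin (TCP) lies at the very end of the fingers, on their centre line; the grasp point (between the pads) lies 19 mm behind it; z points along the fingers, y is the direction in which the jaws open and shut (so a half turn about z gives the same grasp; the last joint's range is limited). The gripper opens to 85 mm and grips with 20 to 120 N. Pads are 22 mm wide; open, the fingers measure 114 mm over their backs; the gripper's body (76 mm by 85 mm) begins 54 mm behind the grasp point. The pads swing forward as they close: fully open they stand 13 mm farther back than shut.
Start: joints at [-1.223, 0.238, -0.013, 1.319, 0, 1.571], TCP at [0.179, -0.494, 0.231] pointing down, gripper open.
Joint ranges: [-2.66, 2.66], [-1.03, 1.9], [-1.14, 1.46], [-1.82, 2.27], [-1.45, 1.34], [-3.14, 3.14]. Speed limits (rad/s): [2.22, 2.22, 2.79, 3.14, 3.14, 3.14].

## Interface

Orientations are given as a 3x3 rotation matrix whose columns are the frame's x, y, z axes.
In Python, from station import arm gives the robot as it stands.
- The arm moves only by the tool apply_moves, never from a script. Its argument "deltas" is a list that holds one entry, the list of rows, each a list of 5 numbers: the shift along the tool's x, y, z in mm, then the turn about the tool's z in rad, then the finger opening in mm, from 0 to 85.4. A call has 1 to 8 rows; each row is the pose to reach, as a shift and turn from the pose commanded when the call began, along the tool's axes at that moment; what a row does not reach only later rows make up. A row lasts 1/12 s, in which the tool goes at most 41.7 mm and 7.16 degrees, less where a joint would pass 70% of its speed; a pose out of reach is approached as far as the arm can. A call with a gripper value outside its range is refused whole. The fingers move at their own pace and stop on an object; "newtons" is the grip in N (left out, the last holds). Time passes only in rows, so rows that repeat a pose let the fingers close. It gives the time, the measured TCP pose, the force and the opening at its end, in the units of the state.
- arm.get_obs(): the state, without advancing time (a new reading comes with each control period).
- arm.grab_frame(name): name is "scene" or "top" or "wrist"; returns a dict with "frame" (400x640x3 uint8, blue, green, red), "K" (3x3 intrinsics, pixels), "xyz" and "orientation" of the camera in the world. Camera axes: x right, y up, looking along -z (the intrinsics and any distortion apply to the point x, -y, -z); pixel columns grow to the right and rows downward; lengths in m; the calibration is good to about 2 mm. A picture is of the moment at which its call begins. There is no depth.
- arm.sign_off(): hands the job in, once; it reports no verdict.
Trained networks look in a picture, given as the dict that the camera call returned (one of the last four; its "shot" number tells which), for a name from the list of things; names that differ only in an ending like _2 or _b are one class to them, and where a whole thing is asked for, a point or a joint stands for the part that bears it (a point fixed in the world has none). Each returns a list of dicts, best first, with "p" (0 to 1); they miss things now and then, are a little off and sometimes report something else, mostly with a low value. They report only what shows in the picture. A call takes as long as a camera call. They do not tell look-alikes from the thing itself.
- arm.recognise(picture, query): "location" ([column, row] in pixels, amid what is visible of it).
- arm.pinpoint(picture, query): "location" ([column, row] in pixels: a listed point, or the origin of a listed thing).
The state is a dict: "time_s": time; "qpos": joint angles; "joint_vel": joint speeds; "joint_efforts": joint torques, N m; "tool_pos": TCP position; "tcp_rot": TCP orientation; "force": force on the tool from outside, world axes, zero at the start; "torque": the same for the moment, N m; "width": opening from 0.0 (shut) to 1.0 (fully open).
Only numpy, scipy, OpenCV 4.12 (cv2) and the standard library are available. Lean on these libraries where they do the work, as an engineer would, in place of code of your own. Each camera call takes 0.05 s, during which the arm holds its last target. There are 200 camera calls.

## Task

Stand the dark-capped vial upright on the bed of the bench clamp, between the sliding jaw and the spring-backed anvil, and let go of it. Then squeeze the clamp's blue trigger again and again, feeling its resistance, until the jaw grips the vial firmly with about 20 N: it must stay held with at least 10 N, and the glass cracks if the jaw ever presses with more than 26 N. Move the jaw only by its trigger, not by pushing it, leave the other two vials standing where they are, and finish with the vial upright in the clamp and nothing touched.

Things in the scene. Friction and masses are not known exactly. Their poses are not given: they have to be found in the camera images.
- vial_2_center (a point): centre (27 mm above its foot) of the vial to clamp, the one with the dark blue-black cap and pale yellow contents; 24 mm in diameter, 54 mm tall, glass body up to 41 mm, cap above; about 40 g, loose, standing upright on the table at the start; z is up its axis
- vial_1_center (a point): centre (27 mm above its foot) of a bystander vial with a light cap and clear pale-blue contents; 24 mm in diameter, 54 mm tall, glass body up to 41 mm, cap above; about 40 g, loose, standing upright on the table at the start
- vial_3_center (a point): centre (27 mm above its foot) of the other bystander vial with a light cap; 24 mm in diameter, 54 mm tall, glass body up to 41 mm, cap above; about 40 g, loose, standing upright on the table at the start
- vial_2: the dark-capped vial, origin under its foot (the point vial_2_center gives its centre)
- clamp: grey one-hand ratchet clamp, bolted to the table. Origin on the table under its middle line; x runs along it from handle to anvil, y across, z up. Base plate x = -205 to +110 mm, 56 mm wide; its top, the bed, is 12 mm above the table. Housing x = -180 to -90 mm, to 78 mm high. V anvil, 32 mm wide, to 54 mm high, faces the jaw at x = 53 to 68 mm (set differently each time) on a spring (6 N preload, then 3 N per mm; with the rubber about 2)
- clamp_jaw: sliding jaw, gripping with two level rubber bars 24 mm wide, 20 mm apart; origin midway between their fronts, 34 mm above the table, 4 to 18 mm ahead of the clamp's origin at the start. Slides along the clamp's x towards the anvil, to 60 mm at most. A ratchet with 4 mm teeth stops it going back: when the trigger is let go it falls back to the last tooth passed (up to 4 mm: up to 8 N of grip lost). No release
- seat (a point): point on the top face of the bed, on the clamp's middle line, 36 mm ahead of the clamp's origin: a good place to stand the vial's foot, clear of jaw and anvil at the start. The advancing jaw slides the vial the last 3 to 22 mm into the V
- handle_grip (a point): middle of the front face (towards the jaw) of the fixed black handle, 102 mm above the table. The handle is upright, 14 mm thick along the clamp (behind this face), 26 mm wide, 78 to 124 mm above the table
- trigger_grip (a point): rear side (away from the jaw) of the round finger bar, 10 mm thick, across the middle of the blue trigger lever, about 102 mm above the table. The lever is 5 mm thick, 28 mm wide, 78 to 125 mm high, stands behind the handle and is squeezed towards it along the clamp's +x. From this point to the handle's front face it is about 49 mm at rest, 27 mm fully squeezed
- trigger (a joint): trigger angle: 0 at rest, 0.26 rad fully squeezed (hard stop), sprung back. A full squeeze moves the lever's grip 22 mm and the jaw up to 8 mm (two teeth). Free resistance at the grip: 5 to 8 N; once the vial is gripped half the jaw's force is added (20 N grip: 10 N more). Going on with full squeezes once the vial is held firmly cracks it
Mind the look-alikes: they are no part of the job. Leave any orange or red look-alike of the vial_2 alone.

How it is judged:
On the way:
1. the dark-capped vial stands upright on the clamp's bed between jaw and anvil, let go of, not yet gripped (x of vial_2_center in the frame of clamp between 0.02 and 0.056 m and y of vial_2_center in the frame of clamp between -0.01 and 0.01 m and z of vial_2_center in the frame of clamp between 0.034 and 0.044 m and angle between vial_2_center's own z axis and vertical below 0.12 rad and contact force between the fingers and vial_2 below 0.1 N and contact force between clamp_jaw and vial_2 below 3 N), for 0.2 s.
At the end, for the whole second after the job is handed in: the dark-capped vial stands upright (within 0.12 rad) on the clamp's bed (within 5 mm), within 10 mm of its middle line, between jaw and anvil; the jaw presses on it with 10 to 26 N, the trigger is let go, everything is at rest and untouched (x of vial_2_center in the frame of clamp between 0.03 and 0.072 m and y of vial_2_center in the frame of clamp between -0.01 and 0.01 m and z of vial_2_center in the frame of clamp between 0.034 and 0.044 m and angle between vial_2_center's own z axis and vertical below 0.12 rad and contact force between clamp_jaw and vial_2 between 10 and 26 N and value of joint trigger below 0.03 rad and linear speed of vial_2 below 0.01 m/s).
It fails at once if the glass cracked: the jaw pressed on the vial with more than 26 N (contact force between clamp_jaw and vial_2 above 26 N).
It fails at once if the jaw was pushed by the fingers (more than 4 N) (contact force between the fingers and clamp_jaw above 4 N).
It fails at once if the jaw was pushed by the arm (more than 4 N) (contact force between the arm and clamp_jaw above 4 N).
It fails at once if vial_1 knocked: moved more than 15 mm or tilted more than 0.2 rad (distance of vial_1_center from where it was at the start of the episode above 0.015 m or angle between vial_1_center's own z axis and vertical above 0.2 rad).
It fails at once if vial_3 knocked: moved more than 15 mm or tilted more than 0.2 rad (distance of vial_3_center from where it was at the start of the episode above 0.015 m or angle between vial_3_center's own z axis and vertical above 0.2 rad).
It also fails if it takes over 72 s, if anything falls off the work surface, if the arm or the gripper's body presses on something with over 40 N, if the wrist force passes 120 N, or if a joint passes its speed limit or range.

## Working session

There is one attempt and no reset: what is moved stays moved. The work goes in short steps, Python scripts to look and compute and a tool call to move; the robot and the scene stay as the last step left them, time stands still between calls to the robot, and variables do not carry over. Pictures are saved under pics/ and viewed, about 8 in all and at most 12, crops included, and the job is handed in when it is done.

Besides the shell and the picture viewer there is one more tool, called after ">>>" by a JSON object that holds its "op" and its "data". apply_moves: Moves the arm, as the interface text tells. Its arguments: {"type":"object","properties":{"deltas":{"type":"array"},"newtons":{"type":"number"}},"required":["deltas"]}

```bash
mkdir -p pics; ls; cat > h.py <<'E'
import numpy as np, cv2
from station import arm
def ray(f,uv):
    K=f["K"];R=np.array(f["orientation"]);
    d=np.linalg.inv(K)@np.array([uv[0],uv[1],1.]); d=R@np.array([d[0],-d[1],-d[2]])
    return np.array(f["xyz"]),d
def onz(f,uv,z):
    o,d=ray(f,uv); return o+d*(z-o[2])/d[2]
def proj(f,P):
    R=np.array(f["orientation"]);c=R.T@(np.array(P)-np.array(f["xyz"])); c=np.array([c[0],-c[1],-c[2]])
    p=np.array(f["K"])@c; return p[:2]/p[2]
def tri(a,ua,b,ub):
    o1,d1=ray(a,ua);o2,d2=ray(b,ub);d1/=np.linalg.norm(d1);d2/=np.linalg.norm(d2)
    s=np.linalg.lstsq(np.c_[d1,-d2],o2-o1,rcond=None)[0]
    p,q=o1+s[0]*d1,o2+s[1]*d2
    return (p+q)/2,np.linalg.norm(p-q)
E
python3 - <<'E'
from h import *
np.set_printoptions(precision=4,suppress=True)
F={n:arm.grab_frame(n) for n in("scene","top")}
for n,f in F.items():
    print(n,f["xyz"],[k for k in f if k!="frame"], f["K"])
    print(np.array(f["orientation"]))
    cv2.imwrite(f"pics/{n}0.png",f["frame"])
    for q,z in(("vial_2_center",.027),("clamp",0),("clamp_jaw",.034),("seat",.012),("handle_grip",.102),("trigger_grip",.102)):
        for r in arm.pinpoint(f,q)[:4]: print(q,np.round(r["location"],1),round(r["p"],2),onz(f,r["location"],z))
E
```

```text
pics
scene [-0.2109  0.7165  0.5759] ['K', 'xyz', 'orientation', 'shot'] [[383.8404   0.     321.8817]
 [  0.     383.8404 205.0014]
 [  0.       0.       1.    ]]
[[-0.6952  0.312  -0.6476]
 [-0.7183 -0.2682  0.6419]
 [ 0.0266  0.9114  0.4106]]
vial_2_center [205.7 272. ] 0.78 [0.5525 0.3577 0.027 ]
vial_2_center [214.5 258.5] 0.61 [0.5933 0.3101 0.027 ]
vial_2_center [225. 286.] 0.39 [0.4708 0.3527 0.027 ]
clamp [402.1 213.4] 0.58 [ 0.4605 -0.3489  0.    ]
clamp_jaw [410.3 206.5] 0.71 [ 0.4348 -0.3544  0.034 ]
clamp_jaw [402.8 203.8] 0.66 [ 0.4656 -0.3538  0.034 ]
seat [408.4 207.8] 0.92 [ 0.4591 -0.3831  0.012 ]
seat [246.8 261.7] 0.16 [0.5446 0.2434 0.012 ]
handle_grip [394.1 198.8] 0.78 [ 0.4218 -0.2309  0.102 ]
trigger_grip [389.4 201.8] 0.64 [ 0.4172 -0.2003  0.102 ]
top [0.4709 0.0175 1.3497] ['K', 'xyz', 'orientation', 'shot'] [[482.6726   0.     315.9369]
 [  0.     482.6726 197.2429]
 [  0.       0.       1.    ]]
[[-0.015   0.999  -0.0418]
 [-0.9998 -0.0144  0.0141]
 [ 0.0135  0.042   0.999 ]]
vial_2_center [189.2 217.8] 0.51 [0.4752 0.3455 0.027 ]
vial_2_center [204.9 173.2] 0.46 [0.5966 0.3021 0.027 ]
vial_2_center [182.6 191.1] 0.38 [0.5484 0.3632 0.027 ]
clamp [446.5 223.5] 0.97 [ 0.4485 -0.3664  0.    ]
clamp_jaw [450.4 220.6] 0.76 [ 0.4569 -0.3676  0.034 ]
seat [457.4 221.5] 0.73 [ 0.4538 -0.3935  0.012 ]
handle_grip [419.9 231.8] 0.68 [ 0.4298 -0.2677  0.102 ]
```

```bash
python3 - <<'E'
import cv2,numpy as np
a=cv2.imread("pics/scene0.png");b=cv2.imread("pics/top0.png")
c=lambda i,x0,y0,w,h,s:cv2.resize(i[y0:y0+h,x0:x0+w],None,fx=s,fy=s,interpolation=cv2.INTER_CUBIC)
v=np.vstack([np.hstack([c(a,160,220,100,100,3),c(a,350,150,150,100,3)[:300]]),np.hstack([c(b,150,140,100,100,3),c(b,380,180,150,100,3)])])
cv2.imwrite("pics/comp.png",v);print(v.shape)
E
```

```text
(600, 750, 3)
```

View pics/comp.png

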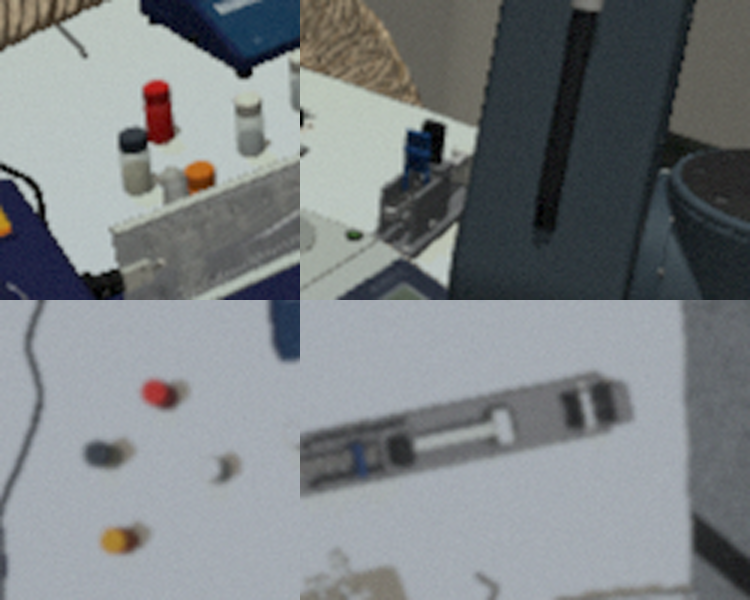

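View pics/top0.png

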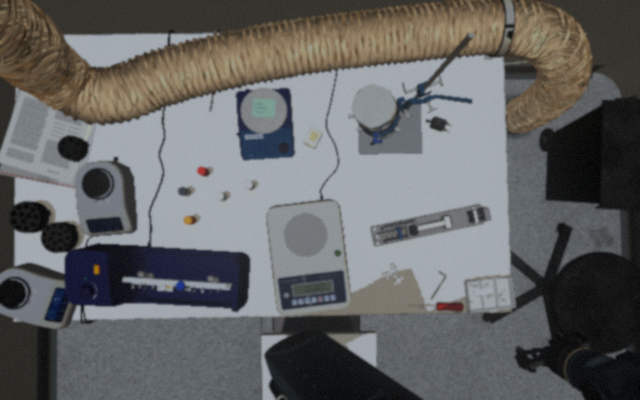

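Candidates in the top picture are dark cap (183,191), red (203,171), orange (190,219), light caps (224,196) and (250,185). I choose the dark cap, at about (0.55, 0.36), which is also at (204,273) in the scene view.

```bash
python3 - <<'E'
from h import *
np.set_printoptions(precision=4,suppress=True)
o=arm.get_obs();print(o["tool_pos"]);R=np.array(o["tcp_rot"]);print(R,o["width"],o["force"])
f=arm.grab_frame("wrist");print("cam in tool",R.T@(np.array(f["xyz"])-o["tool_pos"]),R.T@np.array(f["orientation"]))
print(f["K"])
s=arm.grab_frame("scene");t=arm.grab_frame("top")
print("vial tri",tri(s,(204.5,273),t,(183,191)))
p=np.array([.55,.36,.2]);print("delta tool mm",R.T@(p-o["tool_pos"])*1000)
for n in("top","wrist"):
  ff=t if n=="top" else f
  for q in("clamp","clamp_jaw","seat","handle_grip","trigger_grip"):
    for r in arm.pinpoint(ff,q)[:2]: print(n,q,np.round(r["location"],1),round(r["p"],2))
E
```

```text
[ 0.1789 -0.4935  0.2313]
[[ 0.9401  0.3408 -0.0001]
 [ 0.3408 -0.9401  0.0001]
 [-0.     -0.0001 -1.    ]] 0.9998413888200156 [-0.2402 -0.9219  0.5895]
cam in tool [ 0.0776  0.     -0.1413] [[ 0.001   0.9519  0.3064]
 [ 1.     -0.0012  0.0006]
 [ 0.0009  0.3064 -0.9519]]
[[285.6563   0.     319.401 ]
 [  0.     285.6563 198.7653]
 [  0.       0.       1.    ]]
vial tri (array([0.5489, 0.3623, 0.0279]), np.float64(0.0009412976694337594))
delta tool mm [ 639.784  -675.9235   31.3421]
top clamp_jaw [450.9 219.4] 0.84
top seat [457.7 218.3] 0.78
top handle_grip [419.4 233.3] 0.85
top handle_grip [185.3 191. ] 0.2
top trigger_grip [184.1 189.8] 0.62
top trigger_grip [392.8 232.1] 0.39
```

>>> {"op": "apply_moves", "data": {"deltas": [[[27, -28, 0, 0.05, 85], [54, -56, 0, 0.1, 85], [80, -84, 0, 0.15, 85], [107, -112, 0, 0.2, 85], [133, -140, 0, 0.25, 85], [160, -169, 0, 0.3, 85], [186, -197, 0, 0.35, 85], [213, -225, 0, 0.4, 85]]]}}

```text
time_s: 2.02
tool_pos: [0.3026, -0.2078, 0.2315]
tcp_rot: [[0.998, -0.055, 0.001], [-0.055, -0.998, -0.0], [0.001, 0.0, -1.0]]
force: [1.5, -0.4, -0.0]
width: 0.995
```

```bash
cat > go.py <<'E'
from h import *
import sys
np.set_printoptions(precision=4,suppress=True)
def st(target=None):
    o=arm.get_obs();R=np.array(o["tcp_rot"]);p=np.array(o["tool_pos"])
    print("t",round(o["time_s"],2),"pos",p,"yaw",round(np.degrees(np.arctan2(R[1,0],R[0,0])),1),"w",round(o["width"],3),"F",np.array(o["force"]),"q",np.array(o["qpos"]))
    if target is not None: print("delta",R.T@(np.array(target)-p)*1000)
    return o
E
python3 -c "
from go import *
st([.55,.36,.2])"
```

```text
t 2.02 pos [ 0.3026 -0.2078  0.2315] yaw -3.2 w 0.995 F [ 1.5045 -0.3531 -0.0417] q [-0.6017 -0.0348 -0.3266  1.2783  0.0001  2.5952]
delta [ 215.6086 -580.5711   31.4883]
```

>>> {"op": "apply_moves", "data": {"deltas": [[[13, -36, 0, -0.12, 85], [27, -72, 0, -0.24, 85], [40, -109, 0, -0.36, 85], [54, -145, 0, -0.48, 85], [67, -181, 0, -0.6, 70], [81, -218, 0, -0.72, 60], [94, -254, 0, -0.84, 55], [108, -290, 0, -0.96, 50]]]}}

```text
time_s: 2.68
tool_pos: [0.4257, 0.0767, 0.2316]
tcp_rot: [[0.61, 0.792, 0.001], [0.792, -0.61, 0.0], [0.0, 0.0, -1.0]]
force: [1.2, -0.9, 1.0]
width: 0.584
```

```bash
python3 -c "
from go import *
st([.549,.361,.2])"
```

```text
t 2.68 pos [0.4257 0.0767 0.2316] yaw 52.4 w 0.584 F [ 1.2208 -0.9191  1.0335] q [ 0.1783  0.0792 -0.2088  1.2822 -0.      2.4057]
delta [300.4337 -75.914   31.6753]
```

>>> {"op": "apply_moves", "data": {"deltas": [[[38, -9, 4, -0.12, 50], [75, -19, 8, -0.24, 50], [113, -28, 12, -0.36, 50], [150, -38, 15, -0.48, 50], [188, -47, 20, -0.6, 50], [225, -57, 24, -0.72, 50], [262, -66, 28, -0.84, 50], [300, -76, 32, -0.96, 50]]]}}

```text
time_s: 3.35
tool_pos: [0.5506, 0.3596, 0.199]
tcp_rot: [[-0.298, 0.954, 0.0], [0.954, 0.298, 0.0], [0.0, 0.0, -1.0]]
force: [0.4, 0.1, -0.5]
width: 0.582
```

```bash
python3 - <<'E'
from go import *
st([.549,.361,.2])
f=arm.grab_frame("wrist")
for r in arm.pinpoint(f,"vial_2_center")[:5]: print(np.round(r["location"],1),round(r["p"],2),onz(f,r["location"],.027))
print(proj(f,(.549,.361,.027)))
cv2.imwrite("pics/w1.png",f["frame"])
E
```

```text
t 3.35 pos [0.5506 0.3596 0.199 ] yaw 107.4 w 0.582 F [ 0.3517  0.0985 -0.5432] q [0.5786 0.4811 0.2717 1.3613 0.     1.8463]
delta [ 1.8018 -1.1309 -1.0152]
[321.4 176.6] 0.86 [0.5507 0.3639 0.027 ]
[350.6 232.2] 0.84 [0.6046 0.3094 0.027 ]
[248.9 165.1] 0.59 [0.47   0.3523 0.027 ]
[319.1976 178.5948]
```

View pics/w1.png

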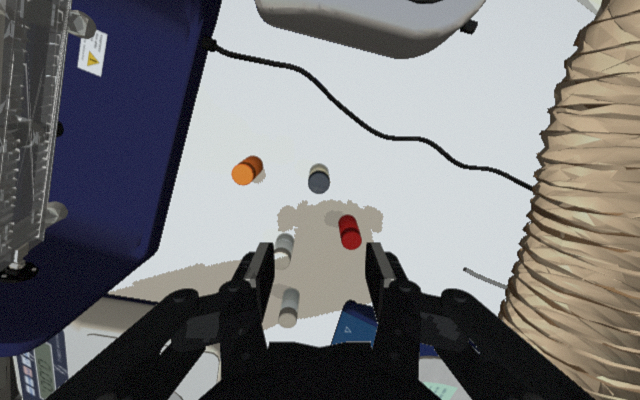

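>>> {"op": "apply_moves", "data": {"deltas": [[[2, 0, 30, 0, 50], [2.5, 0, 65, 0, 50], [2.5, 0, 100, 0, 50], [2.5, 0, 135, 0, 50], [2.5, 0, 165, 0, 50], [2.5, 0, 182, 0, 50], [2.5, 0, 190, 0, 50], [2.5, 0, 190, 0, 50]]]}}

```text
time_s: 4.12
tool_pos: [0.5484, 0.3592, 0.0075]
tcp_rot: [[-0.292, 0.956, -0.003], [0.956, 0.292, -0.002], [-0.001, -0.003, -1.0]]
force: [-0.5, -0.6, 0.2]
width: 0.587
```

>>> {"op": "apply_moves", "data": {"deltas": [[[0, 0, 0, 0, 35], [0, 0, 0, 0, 25], [0, 0, 0, 0, 18], [0, 0, 0, 0, 18], [0, 0, 0, 0, 18], [0, 0, 0, 0, 18]]], "newtons": 25}}

```text
time_s: 4.62
tool_pos: [0.5505, 0.3608, 0.0112]
tcp_rot: [[-0.293, 0.956, 0.003], [0.956, 0.293, 0.002], [0.001, 0.003, -1.0]]
force: [0.0, -0.4, 7.4]
width: 0.264
```

```bash
python3 - <<'E'
from go import *
st()
f=arm.grab_frame("wrist")
cv2.imwrite("pics/w2.png",f["frame"][120:400,160:480])
E
```

```text
t 4.62 pos [0.5505 0.3608 0.0112] yaw 107.0 w 0.264 F [ 0.0046 -0.3928  7.3998] q [ 0.5802  0.5958 -0.0308  0.9411  0.      1.854 ]
```

View pics/w2.png

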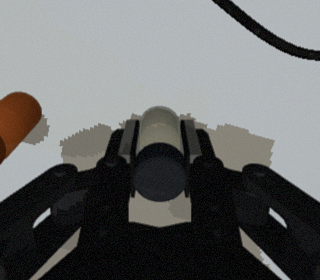

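>>> {"op": "apply_moves", "data": {"deltas": [[[0, 0, -5, 0, 18], [0, 0, -20, 0, 18], [0, 0, -50, 0, 18], [0, 0, -85, 0, 18], [0, 0, -120, 0, 18], [0, 0, -155, 0, 18], [-10, -5, -190, 0, 18], [-30, -17, -220, 0, 18]]]}}

```text
time_s: 5.33
tool_pos: [0.5423, 0.328, 0.2321]
tcp_rot: [[-0.294, 0.956, 0.002], [0.956, 0.294, 0.002], [0.001, 0.003, -1.0]]
force: [0.7, -0.0, -0.5]
width: 0.263
```

>>> {"op": "apply_moves", "data": {"deltas": [[[-30, -17, -5, 0, 18], [-63, -36, -5, 0, 18], [-96, -55, -5, 0, 18], [-130, -74, -5, 0, 18], [-163, -93, -5, 0.02, 18], [-196, -112, -5, 0.05, 18], [-229, -131, -5, 0.08, 18], [-262, -150, -5, 0.1, 18]]]}}

```text
time_s: 6.0
tool_pos: [0.4743, 0.0306, 0.2351]
tcp_rot: [[-0.194, 0.981, 0.001], [0.981, 0.194, 0.0], [-0.0, 0.001, -1.0]]
force: [1.2, -0.3, 0.1]
width: 0.264
```

```bash
python3 - <<'E'
from go import *
st([.44,-.12,.24])
E
```

```text
t 6.0 pos [0.4743 0.0306 0.2351] yaw 101.2 w 0.264 F [ 1.1974 -0.2948  0.1214] q [ 0.0643  0.151  -0.1158  1.303   0.0001  1.4394]
delta [-141.0006  -62.9545   -4.9939]
```

>>> {"op": "apply_moves", "data": {"deltas": [[[-35, -16, 0, 0, 18], [-70, -31, 0, 0, 18], [-106, -47, 0, 0, 18], [-135, -61, 0, 0, 18], [-141, -63, 0, 0, 18]]]}}

```text
time_s: 6.42
tool_pos: [0.4396, -0.1221, 0.2351]
tcp_rot: [[-0.192, 0.981, 0.001], [0.981, 0.192, -0.001], [-0.001, 0.0, -1.0]]
force: [0.1, 0.7, 0.1]
width: 0.267
```

```bash
python3 - <<'E'
from go import *
st()
f=arm.grab_frame("wrist")
for q,z in(("clamp",0),("clamp_jaw",.034),("seat",.012),("handle_grip",.102),("trigger_grip",.102)):
    for r in arm.pinpoint(f,q)[:3]: print(q,np.round(r["location"],1),round(r["p"],2),onz(f,r["location"],z))
cv2.imwrite("pics/w3.png",f["frame"])
E
```

```text
t 6.42 pos [ 0.4396 -0.1221  0.2351] yaw 101.1 w 0.267 F [0.1362 0.7023 0.1279] q [-0.2701  0.1184 -0.1547  1.2968 -0.0012  1.1071]
clamp [301.4 313.4] 0.89 [ 0.456  -0.3575  0.    ]
clamp_jaw [298.7 330.1] 0.73 [ 0.4543 -0.3594  0.034 ]
seat [297.1 332.6] 0.66 [ 0.4546 -0.3848  0.012 ]
trigger_grip [304.1 310.3] 0.53 [ 0.4495 -0.268   0.102 ]
```

View pics/w3.png

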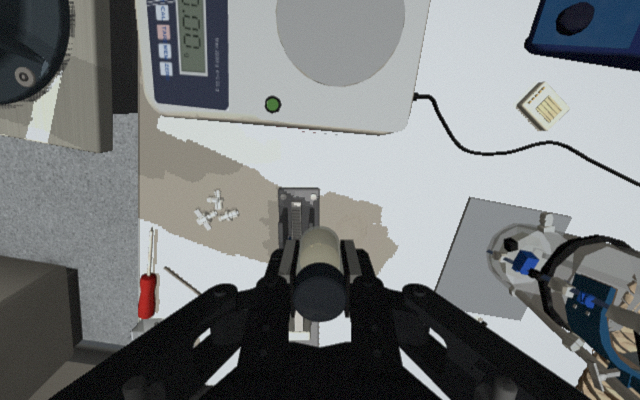

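>>> {"op": "apply_moves", "data": {"deltas": [[[-33, -5, -3, 0, 18], [-70, -11, -8, 0, 18], [-108, -17, -15, 0, 18], [-145, -22, -20, 0, 18], [-183, -28, -20, 0, 18], [-220, -34, -20, 0, 18], [-250, -39, -20, 0, 18], [-260, -40, -20, 0, 18]]]}}

```text
time_s: 7.38
tool_pos: [0.4535, -0.3839, 0.2534]
tcp_rot: [[-0.195, 0.981, -0.0], [0.981, 0.195, -0.0], [-0.0, -0.001, -1.0]]
force: [-1.0, 0.4, -1.1]
width: 0.265
```

```bash
python3 - <<'E'
from go import *
st()
f=arm.grab_frame("wrist")
for q,z in(("clamp",0),("clamp_jaw",.034),("seat",.012),("handle_grip",.102),("trigger_grip",.102)):
    for r in arm.pinpoint(f,q)[:3]: print(q,np.round(r["location"],1),round(r["p"],2),onz(f,r["location"],z))
cv2.imwrite("pics/w4.png",f["frame"])
E
```

```text
t 7.38 pos [ 0.4535 -0.3839  0.2534] yaw 101.3 w 0.265 F [-0.9762  0.4272 -1.0889] q [-0.7022  0.3544  0.2083  1.4248 -0.0006  0.6721]
clamp [326.7 143.6] 0.92 [ 0.4562 -0.3519  0.    ]
clamp_jaw [325. 155.] 0.84 [ 0.4554 -0.3625  0.034 ]
seat [324.5 171.1] 0.87 [ 0.4602 -0.3875  0.012 ]
handle_grip [327.   52.3] 0.65 [ 0.4346 -0.2587  0.102 ]
handle_grip [319.6 244.1] 0.2 [ 0.4664 -0.4523  0.102 ]
```

View pics/w4.png

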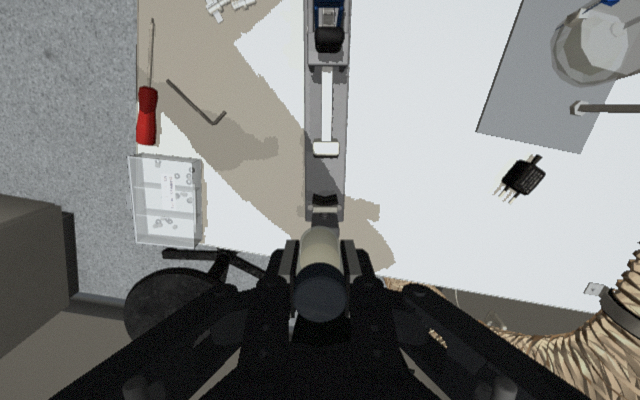

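```bash
python3 - <<'E'
from go import *
f=arm.grab_frame("wrist");g=cv2.GaussianBlur(cv2.cvtColor(f["frame"],cv2.COLOR_BGR2GRAY),(3,3),0).astype(float)
L=[];R=[]
for r in range(75,215,5):
    d=np.gradient(g[r]); l=296+np.argmin(d[296:314]); rr=338+np.argmax(d[338:358])
    L.append(onz(f,(l,r),.012)[:2]);R.append(onz(f,(rr,r),.012)[:2])
    if r%25==0: print(r,l,rr)
m=(np.array(L)+R)/2; w=np.linalg.norm(np.array(L)-R,axis=1);print("width",w.round(4))
v=cv2.fitLine(m.astype(np.float32),cv2.DIST_HUBER,0,.001,.001).ravel();print(v,np.degrees(np.arctan2(v[1],v[0])))
c=g[150:240,322:328].mean(1); print(np.c_[range(150,240),c.round()][::1].astype(int).tolist())
big=cv2.resize(f["frame"][0:240,280:370],None,fx=2.5,fy=2.5,interpolation=cv2.INTER_CUBIC);cv2.imwrite("pics/w5.png",big)
E
```

```text
75 303 348
100 303 348
125 303 346
150 304 345
175 303 344
200 304 343
width [0.0558 0.056  0.0563 0.0566 0.0569 0.0572 0.0562 0.0565 0.0568 0.057
 0.056  0.0563 0.0566 0.0569 0.0559 0.0548 0.0565 0.0568 0.0571 0.0574
 0.0563 0.058  0.057  0.0559 0.0548 0.0551 0.0554 0.0557]
[ 0.1869 -0.9824  0.4525 -0.3474] -79.227776
[[150, 223], [151, 223], [152, 223], [153, 222], [154, 222], [155, 223], [156, 220], [157, 192], [158, 128], [159, 64], [160, 53], [161, 90], [162, 129], [163, 144], [164, 141], [165, 132], [166, 124], [167, 117], [168, 112], [169, 106], [170, 100], [171, 96], [172, 94], [173, 92], [174, 92], [175, 92], [176, 92], [177, 91], [178, 91], [179, 91], [180, 91], [181, 91], [182, 91], [183, 91], [184, 92], [185, 92], [186, 92], [187, 92], [188, 91], [189, 90], [190, 91], [191, 90], [192, 87], [193, 83], [194, 81], [195, 80], [196, 79], [197, 77], [198, 64], [199, 40], [200, 21], [201, 18], [202, 19], [203, 17], [204, 13], [205, 13], [206, 16], [207, 23], [208, 40], [209, 76], [210, 120], [211, 151], [212, 161], [213, 158], [214, 142], [215, 106], [216, 70], [217, 52], [218, 50], [219, 51], [220, 50], [221, 49], [222, 46], [223, 44], [224, 44], [225, 52], [226, 67], [227, 83], [228, 92], [229, 95], [230, 98], [231, 100], [232, 101], [233, 102], [234, 104], [235, 106], [236, 107], [237, 109], [238, 111], [239, 112]]
```

View pics/w5.png

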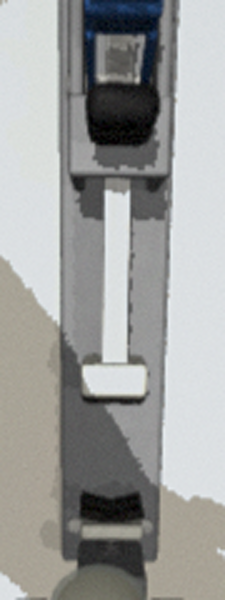

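```bash
python3 - <<'E'
from go import *
f=arm.grab_frame("wrist")
p0=np.array([.4525,-.3474]);d=np.array([.1869,-.9824]);n=np.array([.9824,.1869])
for nm,uv,z in(("plate end",(322,224),.012),("housing front top",(326,69),.078),("jaw front bar",(324,160),.044),("jaw front z54",(324,158.5),.054),("anvil arm top",(312,197),.054),("anvil V mid",(325,198.5),.054),("handle front top",(328,56),.124)):
    w=onz(f,uv,z)[:2]-p0; print(nm,w@d,w@n)
O=p0+.005*d;S=O+.036*d;print("O",O,"seat",S)
st([S[0],S[1],.075])
E
```

```text
plate end 0.11495719115988674 -0.0015612734412380977
housing front top -0.08371684929888012 -0.0009495933854238538
jaw front bar 0.01573991228011287 -0.0008064091239964975
jaw front z54 0.012159027705636738 -0.00101543515896149
anvil arm top 0.06086091907502641 -0.015250117842982356
anvil V mid 0.06263826708302934 0.0010936340166674639
handle front top -0.08860883842325948 -0.00030892211468704273
O [ 0.4534 -0.3523] seat [ 0.4602 -0.3877]
t 7.78 pos [ 0.4531 -0.3798  0.2548] yaw 101.4 w 0.267 F [-0.3385  0.223   0.0397] q [-0.6978  0.3485  0.203   1.425   0.0002  0.6742]
delta [ -9.0763   5.3133 179.7634]
```

>>> {"op": "apply_moves", "data": {"deltas": [[[-8, 5, 15, 0.01, 18], [-8, 5, 50, 0.01, 18], [-8, 5, 90, 0.01, 18], [-8, 5, 125, 0.01, 18], [-8, 5, 160, 0.01, 18], [-8, 5, 190, 0.01, 18], [-8, 5, 212, 0.01, 18], [-8, 5, 220, 0.01, 18]]]}}

```text
time_s: 8.45
tool_pos: [0.4578, -0.3859, 0.0313]
tcp_rot: [[-0.187, 0.982, -0.004], [0.982, 0.187, 0.003], [0.004, -0.003, -1.0]]
force: [0.4, 0.4, -0.5]
width: 0.266
```

```bash
python3 - <<'E'
from go import *
f=arm.grab_frame("wrist"); g=arm.grab_frame("wrist")
st([.46,-.3868,.0235])
cv2.imwrite("pics/w6.png",f["frame"][60:400,160:480])
E
```

```text
t 8.55 pos [ 0.4587 -0.3869  0.0334] yaw 100.8 w 0.262 F [-0.663   0.5997 -0.7602] q [-0.7008  0.4932 -0.1581  0.9221  0.0001  0.6821]
delta [-0.1276  1.3614  9.9017]
```

View pics/w6.png

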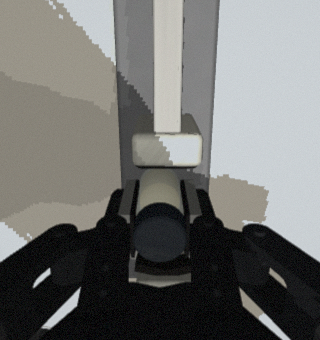

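>>> {"op": "apply_moves", "data": {"deltas": [[[0, 1.4, 4, 0, 18], [0, 1.4, 7, 0, 18], [0, 1.4, 9, 0, 18], [0, 1.4, 9.5, 0, 18], [0, 1.4, 9.5, 0, 18]]]}}

```text
time_s: 8.97
tool_pos: [0.4608, -0.3881, 0.0253]
tcp_rot: [[-0.186, 0.983, 0.001], [0.983, 0.186, -0.0], [-0.001, 0.0, -1.0]]
force: [-0.6, 0.3, -0.1]
width: 0.264
```

>>> {"op": "apply_moves", "data": {"deltas": [[[0, 0, 1, 0, 18], [0, 0, 1, 0, 18], [0, 0, 1.5, 0, 18]]]}}

```text
time_s: 9.22
tool_pos: [0.4606, -0.388, 0.0235]
tcp_rot: [[-0.186, 0.983, 0.0], [0.983, 0.186, -0.0], [-0.0, 0.0, -1.0]]
force: [-0.3, -0.5, -0.2]
width: 0.263
```

>>> {"op": "apply_moves", "data": {"deltas": [[[0, 0, 0.5, 0, 18], [0, 0, 0.5, 0, 18], [0, 0, 1, 0, 18], [0, 0, 1, 0, 18]]]}}

```text
time_s: 9.55
tool_pos: [0.4606, -0.388, 0.0231]
tcp_rot: [[-0.186, 0.983, 0.001], [0.983, 0.186, -0.0], [-0.001, 0.0, -1.0]]
force: [-1.9, 1.5, 9.0]
width: 0.26
```

>>> {"op": "apply_moves", "data": {"deltas": [[[0, 0, -0.7, 0, 18], [0, 0, -0.7, 0, 25], [0, 0, -0.7, 0, 35], [0, 0, -0.7, 0, 45], [0, 0, -0.7, 0, 45], [0, 0, -0.7, 0, 45]]]}}

```text
time_s: 10.05
tool_pos: [0.4605, -0.3879, 0.0228]
tcp_rot: [[-0.186, 0.983, -0.0], [0.983, 0.186, 0.0], [0.0, -0.0, -1.0]]
force: [0.1, -0.3, 1.3]
width: 0.527
```

>>> {"op": "apply_moves", "data": {"deltas": [[[0, 0, -10, 0, 45], [0, 0, -35, 0, 45], [0, 0, -70, 0, 45], [0, 0, -105, 0, 45], [0, 0, -140, 0, 45], [0, 0, -180, 0, 45], [0, 0, -210, 0, 45], [0, 0, -220, 0, 60]]]}}

```text
time_s: 10.72
tool_pos: [0.4616, -0.3888, 0.2491]
tcp_rot: [[-0.186, 0.983, 0.006], [0.983, 0.186, -0.005], [-0.006, 0.005, -1.0]]
force: [0.4, -0.2, 0.4]
width: 0.648
```

```bash
python3 - <<'E'
from go import *
o=st()
f=arm.grab_frame("wrist")
for q,z in(("vial_2_center",.039),("clamp_jaw",.034),("handle_grip",.102),("trigger_grip",.102)):
    for r in arm.pinpoint(f,q)[:3]:
        w=onz(f,r["location"],z)[:2]-[.4534,-.3523]; print(q,np.round(r["location"],1),round(r["p"],2),w@[.1869,-.9824],w@[.9824,.1869])
cv2.imwrite("pics/w7.png",cv2.resize(f["frame"][0:300,220:420],None,fx=2,fy=2))
E
```

```text
t 10.72 pos [ 0.4616 -0.3888  0.2491] yaw 100.7 w 0.648 F [ 0.4216 -0.2001  0.3878] q [-0.7     0.3659  0.2149  1.4124  0.0001  0.6838]
vial_2_center [318.5 167.7] 0.67 0.032248218321499524 0.00019244679064149014
clamp_jaw [319.3 151.8] 0.66 0.013202028328914307 0.0012110218165147547
handle_grip [318.   40.1] 0.82 -0.09739007010337894 -0.00020179064006794806
trigger_grip [316.8  40.3] 0.2 -0.09722926485767537 -0.001279546304701502
```

View pics/w7.png

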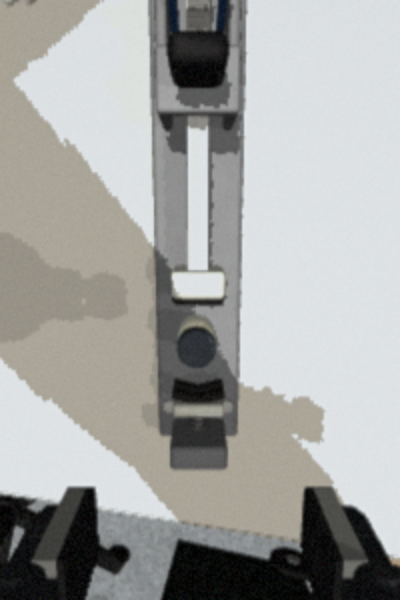

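>>> {"op": "apply_moves", "data": {"deltas": [[[10, 0, 0, 0.12, 62], [30, 0, 0, 0.24, 64], [55, 0, 0, 0.36, 66], [80, 0, 0, 0.48, 66], [105, 0, 0, 0.6, 66], [130, 0, 0, 0.72, 66], [145, 0, 0, 0.84, 66], [155, 0, 0, 0.96, 66]]]}}

```text
time_s: 11.63
tool_pos: [0.4304, -0.2335, 0.2413]
tcp_rot: [[0.702, 0.712, -0.003], [0.712, -0.702, 0.002], [-0.001, -0.003, -1.0]]
force: [0.3, -0.3, -0.1]
width: 0.772
```

>>> {"op": "apply_moves", "data": {"deltas": [[[0, 0, 0, 0.12, 66], [0, 0, 0, 0.24, 66], [0, 0, 0, 0.36, 66], [0, 0, 0, 0.48, 66], [0, 0, 0, 0.6, 66], [0, 0, 0, 0.61, 66]]]}}

```text
time_s: 12.13
tool_pos: [0.431, -0.2352, 0.2412]
tcp_rot: [[0.983, 0.181, -0.003], [0.181, -0.983, 0.002], [-0.003, -0.002, -1.0]]
force: [0.7, -0.1, 0.1]
width: 0.774
```

```bash
python3 - <<'E'
from go import *
o=st([.4314,-.2364,.25])
f=arm.grab_frame("wrist")
for q,z in(("vial_2_center",.039),("clamp_jaw",.034),("handle_grip",.102),("trigger_grip",.102)):
    for r in arm.pinpoint(f,q)[:3]:
        w=onz(f,r["location"],z)[:2]-[.4534,-.3523]; print(q,np.round(r["location"],1),round(r["p"],2),w@[.1869,-.9824],w@[.9824,.1869])
for x in(-.18,-.142,-.093): print(x,[proj(f,[*(np.array([.4534,-.3523])+x*np.array([.1869,-.9824])),z]).round(1) for z in(.078,.102,.124)])
cv2.imwrite("pics/w8.png",cv2.resize(f["frame"][60:300,180:480],None,fx=2.5,fy=2.5))
E
```

```text
t 12.13 pos [ 0.431  -0.2352  0.2412] yaw 10.4 w 0.774 F [ 0.662  -0.0881  0.0999] q [-0.4996  0.179  -0.0651  1.3299  0.0001  2.4597]
delta [ 0.1955  1.277  -8.7725]
vial_2_center [444.8 169.9] 0.89 0.03347059780856519 0.0027669012304312656
clamp_jaw [425.8 171.9] 0.75 0.012431707361267998 -0.0007631414421524495
handle_grip [337.3 186.7] 0.6 -0.10137927660148939 -0.00045020118763386516
trigger_grip [290.2 184.4] 0.66 -0.1492434242781675 0.0021546446384448597
-0.18 [array([264.5, 180.7]), array([260.1, 186.6]), array([255.4, 192.8])]
-0.142 [array([299.1, 180.6]), array([297.4, 186.4]), array([295.6, 192.7])]
-0.093 [array([343.7, 180.4]), array([345.5, 186.2]), array([347.5, 192.5])]
```

View pics/w8.png

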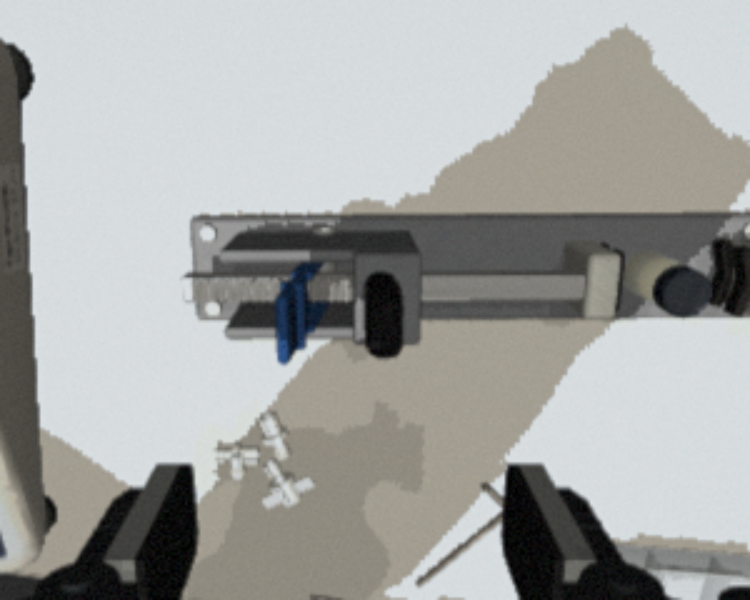

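>>> {"op": "apply_moves", "data": {"deltas": [[[0, -4.8, 20, -0.006, 66], [0, -4.8, 50, -0.006, 66], [0, -4.8, 80, -0.006, 66], [0, -4.8, 105, -0.006, 66], [0, -4.8, 125, -0.006, 66], [0, -4.8, 145, -0.006, 66], [0, -4.8, 157, -0.006, 66], [0, -4.8, 157, -0.006, 66]]], "newtons": 100}}

```text
time_s: 13.05
tool_pos: [0.4292, -0.2301, 0.0835]
tcp_rot: [[0.981, 0.194, -0.004], [0.194, -0.981, 0.002], [-0.003, -0.003, -1.0]]
force: [-0.5, 0.3, -0.0]
width: 0.774
```

>>> {"op": "apply_moves", "data": {"deltas": [[[0, 0, 0, 0, 66], [0, 2, 0, 0, 66], [0, 4, 0, 0, 66], [0, 4, 0, 0, 66]]]}}

```text
time_s: 13.38
tool_pos: [0.4325, -0.2356, 0.087]
tcp_rot: [[0.981, 0.193, 0.002], [0.193, -0.981, -0.001], [0.002, 0.001, -1.0]]
force: [0.1, 0.2, -0.0]
width: 0.773
```

>>> {"op": "apply_moves", "data": {"deltas": [[[0, 2, 0, 0, 66], [0, 4, 0, 0, 66], [0, 4, 0, 0, 66], [0, 4, 0, 0, 66]]]}}

```text
time_s: 13.72
tool_pos: [0.4325, -0.2389, 0.0861]
tcp_rot: [[0.981, 0.192, 0.0], [0.192, -0.981, 0.0], [0.0, 0.0, -1.0]]
force: [0.1, 0.9, 0.7]
width: 0.77
```

>>> {"op": "apply_moves", "data": {"deltas": [[[0, 2, 0, 0, 66], [0, 4, 0, 0, 66], [0, 4, 0, 0, 66], [0, 4, 0, 0, 66]]]}}

```text
time_s: 14.05
tool_pos: [0.4329, -0.242, 0.086]
tcp_rot: [[0.981, 0.193, -0.0], [0.193, -0.981, 0.002], [-0.0, -0.002, -1.0]]
force: [-1.0, 5.5, 3.1]
width: 0.773
```

>>> {"op": "apply_moves", "data": {"deltas": [[[0, 2, 0, 0, 66], [0, 4, 0, 0, 66], [0, 4, 0, 0, 66], [0, 4, 0, 0, 66]]]}}

```text
time_s: 14.38
tool_pos: [0.4336, -0.2455, 0.0859]
tcp_rot: [[0.981, 0.193, -0.001], [0.193, -0.981, 0.002], [-0.0, -0.002, -1.0]]
force: [-1.4, 7.0, 4.2]
width: 0.772
```

>>> {"op": "apply_moves", "data": {"deltas": [[[0, 3, 0, 0, 66], [0, 6, 0, 0, 66], [0, 9, 0, 0, 66], [0, 12, 0, 0, 66], [0, 14, 0, 0, 66], [0, 15, 0, 0, 66], [0, 15, 0, 0, 66], [0, 15, 0, 0, 66]]]}}

```text
time_s: 15.05
tool_pos: [0.4363, -0.2602, 0.0859]
tcp_rot: [[0.981, 0.193, -0.001], [0.193, -0.981, 0.002], [-0.0, -0.003, -1.0]]
force: [-1.6, 7.4, 4.0]
width: 0.77
```

>>> {"op": "apply_moves", "data": {"deltas": [[[0, 1, 0, 0, 66], [0, 1, 0, 0, 66], [0, 1, 0, 0, 66]]]}}

```text
time_s: 15.3
tool_pos: [0.4364, -0.2609, 0.0858]
tcp_rot: [[0.981, 0.193, -0.001], [0.193, -0.981, 0.003], [-0.0, -0.003, -1.0]]
force: [-0.5, 7.9, 3.7]
width: 0.775
```

>>> {"op": "apply_moves", "data": {"deltas": [[[0, 1, 0, 0, 66], [0, 1, 0, 0, 66], [0, 1, 0, 0, 66]]]}}

```text
time_s: 15.55
tool_pos: [0.4365, -0.2613, 0.0857]
tcp_rot: [[0.981, 0.193, -0.001], [0.193, -0.981, 0.004], [-0.0, -0.004, -1.0]]
force: [-1.5, 9.8, 4.9]
width: 0.774
```

>>> {"op": "apply_moves", "data": {"deltas": [[[0, 1, 0, 0, 66], [0, 1, 0, 0, 66], [0, 1, 0, 0, 66]]]}}

```text
time_s: 15.8
tool_pos: [0.4365, -0.2614, 0.0856]
tcp_rot: [[0.981, 0.194, -0.001], [0.194, -0.981, 0.006], [-0.0, -0.006, -1.0]]
force: [-1.1, 15.3, 6.2]
width: 0.772
```

```bash
cat >> go.py <<'E'
def jaw():
    f=arm.grab_frame("wrist")
    for q,z in(("vial_2_center",.039),("clamp_jaw",.034)):
      for r in arm.pinpoint(f,q)[:2]:
        w=onz(f,r["location"],z)[:2]-[.4534,-.3523]; print(q,np.round(r["location"],1),round(r["p"],2),w@[.1869,-.9824],w@[.9824,.1869])
    return f
E
python3 - <<'E'
from go import *
st();f=jaw();cv2.imwrite("pics/w9.png",f["frame"][100:260,320:640])
E
```

```text
t 15.8 pos [ 0.4365 -0.2614  0.0856] yaw 11.2 w 0.772 F [-1.0828 15.2873  6.2107] q [-0.5422  0.3076 -0.311   0.9563  0.0044  2.4043]
vial_2_center [498.5 221.2] 0.93 0.03369911965588679 0.002093307769349684
clamp_jaw [475.8 219.4] 0.86 0.0204155263614458 0.001295821233068669
clamp_jaw [500.8 223.2] 0.44 0.03901995812873256 -0.0014697998982456106
```

>>> {"op": "apply_moves", "data": {"deltas": [[[0, -6, 0, 0, 66], [0, -12, 0, 0, 66], [0, -18, 0, 0, 66], [0, -24, 0, 0, 66], [0, -30, 0, 0, 66], [0, -30, 0, 0, 66]]]}}

```text
time_s: 16.45
tool_pos: [0.4312, -0.2338, 0.086]
tcp_rot: [[0.981, 0.193, -0.0], [0.193, -0.981, 0.0], [-0.0, -0.0, -1.0]]
force: [-0.0, 0.1, -0.1]
width: 0.771
```

```bash
python3 -c "
from go import *
st();jaw()"
```

```text
t 16.45 pos [ 0.4312 -0.2338  0.086 ] yaw 11.1 w 0.771 F [-0.032   0.0701 -0.1206] q [-0.4969  0.2768 -0.3558  0.9387  0.0001  2.4503]
vial_2_center [535.8 222.4] 0.56 0.033356837743538134 0.0008310017783513305
clamp_jaw [513.9 217.4] 0.63 0.02063667297865439 0.0025660226062355802
```

>>> {"op": "apply_moves", "data": {"deltas": [[[0, 4, 0, 0, 66], [0, 8, 0, 0, 66], [0, 11, 0, 0, 66], [0, 14, 0, 0, 66], [0, 16, 0, 0, 66], [0, 18, 0, 0, 66], [0, 18, 0, 0, 66], [0, 18, 0, 0, 66]]]}}

```text
time_s: 17.27
tool_pos: [0.4348, -0.2518, 0.0859]
tcp_rot: [[0.981, 0.193, -0.001], [0.193, -0.981, 0.003], [0.0, -0.003, -1.0]]
force: [-1.0, 5.8, 4.7]
width: 0.772
```

>>> {"op": "apply_moves", "data": {"deltas": [[[0, 2, 0, 0, 66], [0, 4, 0, 0, 66], [0, 5, 0, 0, 66], [0, 5, 0, 0, 66], [0, 5, 0, 0, 66]]]}}

```text
time_s: 17.68
tool_pos: [0.4357, -0.2565, 0.0859]
tcp_rot: [[0.981, 0.193, -0.001], [0.193, -0.981, 0.003], [0.0, -0.003, -1.0]]
force: [-1.7, 8.2, 5.4]
width: 0.772
```

>>> {"op": "apply_moves", "data": {"deltas": [[[0, 2, 0, 0, 66], [0, 4, 0, 0, 66], [0, 4, 0, 0, 66], [0, 4, 0, 0, 66], [0, 4, 0, 0, 66]]]}}

```text
time_s: 18.1
tool_pos: [0.4364, -0.2604, 0.0858]
tcp_rot: [[0.981, 0.193, -0.001], [0.193, -0.981, 0.003], [-0.0, -0.003, -1.0]]
force: [-0.7, 7.0, 2.8]
width: 0.771
```

>>> {"op": "apply_moves", "data": {"deltas": [[[0, 1, 0, 0, 66], [0, 2, 0, 0, 66], [0, 2, 0, 0, 66], [0, 2, 0, 0, 66]]]}}

```text
time_s: 18.43
tool_pos: [0.4365, -0.2613, 0.0856]
tcp_rot: [[0.981, 0.193, -0.001], [0.193, -0.981, 0.005], [0.0, -0.005, -1.0]]
force: [-1.4, 12.5, 4.0]
width: 0.772
```

>>> {"op": "apply_moves", "data": {"deltas": [[[0, -6, 0, 0, 66], [0, -12, 0, 0, 66], [0, -18, 0, 0, 66], [0, -24, 0, 0, 66], [0, -29, 0, 0, 66], [0, -29, 0, 0, 66]]]}}

```text
time_s: 18.93
tool_pos: [0.4313, -0.234, 0.086]
tcp_rot: [[0.981, 0.193, -0.0], [0.193, -0.981, 0.0], [-0.0, -0.0, -1.0]]
force: [0.4, -0.1, -0.2]
width: 0.772
```

```bash
python3 -c "
from go import *
st();f=jaw();jaw();cv2.imwrite('pics/w10.png',cv2.resize(f['frame'][120:300,360:640],None,fx=2.5,fy=2.5))"
```

```text
t 18.93 pos [ 0.4313 -0.234   0.086 ] yaw 11.1 w 0.772 F [ 0.43   -0.089  -0.1979] q [-0.4971  0.2769 -0.3555  0.9386  0.0001  2.4502]
vial_2_center [545.4 225.2] 0.79 0.0408863721817729 -0.0012297835762923464
clamp_jaw [522.4 220.4] 0.69 0.02749654806322756 0.0003123923235877103
clamp_jaw [521. 213.] 0.48 0.025190568653641835 0.006049130597979712
vial_2_center [543.8 220.3] 0.8 0.04001312734199846 0.0027408945820946084
clamp_jaw [520.9 218.9] 0.6 0.02732457185477526 0.0017098150828095304
```

View pics/w10.png

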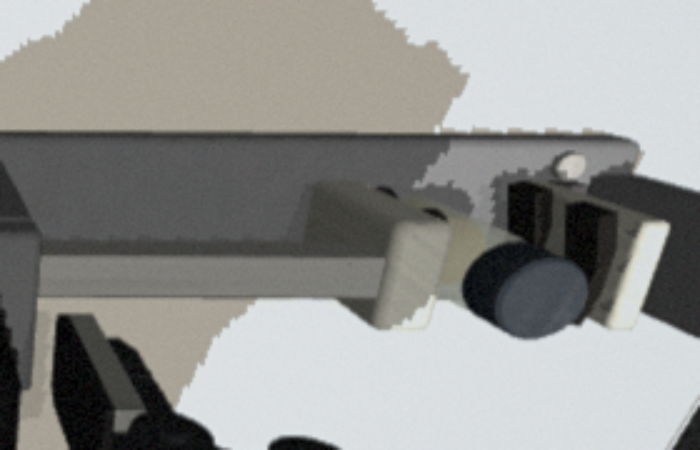

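>>> {"op": "apply_moves", "data": {"deltas": [[[0, 4, 0, 0, 66], [0, 7, 0, 0, 66], [0, 10, 0, 0, 66], [0, 10, 0, 0, 66], [0, 10, 0, 0, 66]]]}}

```text
time_s: 19.65
tool_pos: [0.4333, -0.244, 0.0859]
tcp_rot: [[0.981, 0.193, -0.0], [0.193, -0.981, 0.002], [0.0, -0.002, -1.0]]
force: [-0.3, 5.9, 4.5]
width: 0.772
```

>>> {"op": "apply_moves", "data": {"deltas": [[[0, 1, 0, 0, 66], [0, 2, 0, 0, 66], [0, 3, 0, 0, 66], [0, 3, 0, 0, 66], [0, 3, 0, 0, 66]]]}}

```text
time_s: 20.07
tool_pos: [0.4338, -0.2466, 0.086]
tcp_rot: [[0.981, 0.193, -0.0], [0.193, -0.981, 0.003], [0.0, -0.003, -1.0]]
force: [-1.7, 7.0, 4.7]
width: 0.774
```

>>> {"op": "apply_moves", "data": {"deltas": [[[0, 1, 0, 0, 66], [0, 2, 0, 0, 66], [0, 3, 0, 0, 66], [0, 3, 0, 0, 66], [0, 3, 0, 0, 66]]]}}

```text
time_s: 20.48
tool_pos: [0.4344, -0.2499, 0.0859]
tcp_rot: [[0.981, 0.193, -0.0], [0.193, -0.981, 0.002], [-0.0, -0.002, -1.0]]
force: [-0.5, 4.8, 3.5]
width: 0.769
```

>>> {"op": "apply_moves", "data": {"deltas": [[[0, 1, 0, 0, 66], [0, 2, 0, 0, 66], [0, 2, 0, 0, 66], [0, 2, 0, 0, 66]]]}}

```text
time_s: 20.82
tool_pos: [0.4347, -0.2516, 0.0859]
tcp_rot: [[0.981, 0.193, -0.001], [0.193, -0.981, 0.003], [0.0, -0.003, -1.0]]
force: [-0.9, 6.5, 4.1]
width: 0.771
```

>>> {"op": "apply_moves", "data": {"deltas": [[[0, 1, 0, 0, 66], [0, 2, 0, 0, 66], [0, 2, 0, 0, 66], [0, 2, 0, 0, 66]]]}}

```text
time_s: 21.15
tool_pos: [0.4351, -0.2534, 0.0859]
tcp_rot: [[0.981, 0.193, -0.001], [0.193, -0.981, 0.003], [0.0, -0.003, -1.0]]
force: [-1.9, 7.7, 5.8]
width: 0.774
```

>>> {"op": "apply_moves", "data": {"deltas": [[[0, 0, 0, 0, 66], [0, 0, 0, 0, 66]]]}}

```text
time_s: 21.32
tool_pos: [0.4351, -0.2534, 0.0859]
tcp_rot: [[0.981, 0.193, -0.001], [0.193, -0.981, 0.003], [0.0, -0.003, -1.0]]
force: [-0.8, 7.5, 6.0]
width: 0.779
```

>>> {"op": "apply_moves", "data": {"deltas": [[[0, 1, 0, 0, 66], [0, 2, 0, 0, 66], [0, 3, 0, 0, 66], [0, 3, 0, 0, 66], [0, 3, 0, 0, 66]]]}}

```text
time_s: 21.73
tool_pos: [0.4356, -0.2563, 0.0859]
tcp_rot: [[0.981, 0.193, -0.001], [0.193, -0.981, 0.003], [-0.0, -0.003, -1.0]]
force: [-0.7, 6.9, 4.7]
width: 0.771
```

>>> {"op": "apply_moves", "data": {"deltas": [[[0, 1, 0, 0, 66], [0, 2, 0, 0, 66], [0, 3, 0, 0, 66], [0, 3, 0, 0, 66], [0, 3, 0, 0, 66]]]}}

```text
time_s: 22.15
tool_pos: [0.4362, -0.2594, 0.0858]
tcp_rot: [[0.981, 0.193, -0.001], [0.193, -0.981, 0.003], [-0.0, -0.003, -1.0]]
force: [-1.2, 6.7, 3.4]
width: 0.77
```

>>> {"op": "apply_moves", "data": {"deltas": [[[0, 1, 0, 0, 66], [0, 2, 0, 0, 66], [0, 2, 0, 0, 66], [0, 2, 0, 0, 66]]]}}

```text
time_s: 22.48
tool_pos: [0.4365, -0.261, 0.0857]
tcp_rot: [[0.981, 0.193, -0.001], [0.193, -0.981, 0.003], [-0.0, -0.003, -1.0]]
force: [0.4, 8.2, 2.6]
width: 0.775
```

>>> {"op": "apply_moves", "data": {"deltas": [[[0, 1, 0, 0, 66], [0, 1.5, 0, 0, 66], [0, 1.5, 0, 0, 66], [0, 1.5, 0, 0, 66]]]}}

```text
time_s: 22.82
tool_pos: [0.4365, -0.2613, 0.0856]
tcp_rot: [[0.981, 0.193, -0.001], [0.193, -0.981, 0.006], [0.0, -0.006, -1.0]]
force: [-0.9, 13.7, 5.4]
width: 0.774
```

>>> {"op": "apply_moves", "data": {"deltas": [[[0, -6, 0, 0, 66], [0, -12, 0, 0, 66], [0, -18, 0, 0, 66], [0, -24, 0, 0, 66], [0, -29, 0, 0, 66], [0, -29, 0, 0, 66]]]}}

```text
time_s: 23.32
tool_pos: [0.4314, -0.2345, 0.086]
tcp_rot: [[0.981, 0.193, -0.0], [0.193, -0.981, 0.0], [-0.0, -0.0, -1.0]]
force: [0.7, 0.6, -1.2]
width: 0.768
```

```bash
python3 -c "
from go import *
st();f=jaw();jaw();
g=cv2.imread('pics/w10.png')
n=cv2.resize(f['frame'][120:300,360:640],None,fx=2.5,fy=2.5);cv2.imwrite('pics/w11.png',n)"
```

```text
t 23.32 pos [ 0.4314 -0.2345  0.086 ] yaw 11.1 w 0.768 F [ 0.689   0.5796 -1.1739] q [-0.4979  0.2774 -0.3548  0.9389  0.0001  2.4494]
vial_2_center [553.4 222.6] 0.74 0.04657381209513908 0.0008121738916662367
clamp_jaw [532.7 219.3] 0.83 0.03529157919642915 0.0012301848256703394
vial_2_center [556.7 222.4] 0.88 0.050093257685021146 0.0011953568377914775
clamp_jaw [532.  220.8] 0.98 0.03625410794252319 0.0002758376616840146
```

View pics/w11.png

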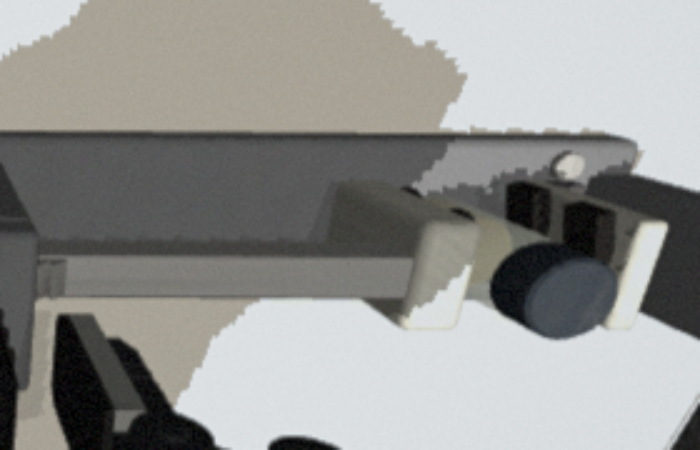

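>>> {"op": "apply_moves", "data": {"deltas": [[[0, 4, 0, 0, 66], [0, 7, 0, 0, 66], [0, 8, 0, 0, 66], [0, 8, 0, 0, 66], [0, 8, 0, 0, 66]]]}}

```text
time_s: 24.03
tool_pos: [0.4331, -0.2427, 0.0859]
tcp_rot: [[0.981, 0.193, -0.0], [0.193, -0.981, 0.002], [0.0, -0.002, -1.0]]
force: [-0.5, 5.4, 2.9]
width: 0.779
```

>>> {"op": "apply_moves", "data": {"deltas": [[[0, 1, 0, 0, 66], [0, 2, 0, 0, 66], [0, 2, 0, 0, 66], [0, 2, 0, 0, 66]]]}}

```text
time_s: 24.37
tool_pos: [0.4334, -0.2443, 0.086]
tcp_rot: [[0.981, 0.193, -0.0], [0.193, -0.981, 0.002], [0.0, -0.003, -1.0]]
force: [-0.7, 7.0, 5.2]
width: 0.768
```

>>> {"op": "apply_moves", "data": {"deltas": [[[0, 1, 0, 0, 66], [0, 2, 0, 0, 66], [0, 2, 0, 0, 66], [0, 2, 0, 0, 66]]]}}

```text
time_s: 24.7
tool_pos: [0.4337, -0.2462, 0.086]
tcp_rot: [[0.981, 0.193, -0.0], [0.193, -0.981, 0.003], [0.0, -0.003, -1.0]]
force: [-0.8, 6.8, 5.4]
width: 0.772
```

>>> {"op": "apply_moves", "data": {"deltas": [[[0, 1, 0, 0, 66], [0, 2, 0, 0, 66], [0, 2, 0, 0, 66], [0, 2, 0, 0, 66]]]}}

```text
time_s: 25.03
tool_pos: [0.4341, -0.2481, 0.086]
tcp_rot: [[0.981, 0.193, -0.0], [0.193, -0.981, 0.003], [0.0, -0.003, -1.0]]
force: [-1.5, 7.4, 5.3]
width: 0.772
```

>>> {"op": "apply_moves", "data": {"deltas": [[[0, 1, 0, 0, 66], [0, 2, 0, 0, 66], [0, 2, 0, 0, 66], [0, 2, 0, 0, 66]]]}}

```text
time_s: 25.37
tool_pos: [0.4345, -0.2504, 0.086]
tcp_rot: [[0.981, 0.193, -0.0], [0.193, -0.981, 0.002], [-0.0, -0.002, -1.0]]
force: [-0.9, 5.4, 4.1]
width: 0.772
```

>>> {"op": "apply_moves", "data": {"deltas": [[[0, 1, 0, 0, 66], [0, 2, 0, 0, 66], [0, 2, 0, 0, 66], [0, 2, 0, 0, 66]]]}}

```text
time_s: 25.7
tool_pos: [0.4348, -0.2521, 0.0859]
tcp_rot: [[0.981, 0.193, -0.001], [0.193, -0.981, 0.003], [0.0, -0.003, -1.0]]
force: [-0.2, 7.0, 5.4]
width: 0.772
```

>>> {"op": "apply_moves", "data": {"deltas": [[[0, 1, 0, 0, 66], [0, 2, 0, 0, 66], [0, 2, 0, 0, 66], [0, 2, 0, 0, 66]]]}}

```text
time_s: 26.03
tool_pos: [0.4352, -0.2539, 0.0859]
tcp_rot: [[0.981, 0.193, -0.001], [0.193, -0.981, 0.003], [0.0, -0.003, -1.0]]
force: [-0.7, 7.7, 5.6]
width: 0.773
```

>>> {"op": "apply_moves", "data": {"deltas": [[[0, 1, 0, 0, 66], [0, 2, 0, 0, 66], [0, 2, 0, 0, 66], [0, 2, 0, 0, 66]]]}}

```text
time_s: 26.37
tool_pos: [0.4355, -0.2558, 0.0859]
tcp_rot: [[0.981, 0.193, -0.001], [0.193, -0.981, 0.003], [0.0, -0.003, -1.0]]
force: [-1.9, 8.2, 5.8]
width: 0.775
```

>>> {"op": "apply_moves", "data": {"deltas": [[[0, 1, 0, 0, 66], [0, 2, 0, 0, 66], [0, 2, 0, 0, 66], [0, 2, 0, 0, 66]]]}}

```text
time_s: 26.7
tool_pos: [0.4359, -0.258, 0.0859]
tcp_rot: [[0.981, 0.193, -0.001], [0.193, -0.981, 0.002], [-0.0, -0.003, -1.0]]
force: [-1.2, 6.4, 4.3]
width: 0.776
```

>>> {"op": "apply_moves", "data": {"deltas": [[[0, 1, 0, 0, 66], [0, 2, 0, 0, 66], [0, 2, 0, 0, 66], [0, 2, 0, 0, 66]]]}}

```text
time_s: 27.03
tool_pos: [0.4363, -0.2599, 0.0858]
tcp_rot: [[0.981, 0.193, -0.001], [0.193, -0.981, 0.003], [-0.0, -0.003, -1.0]]
force: [-0.9, 7.2, 4.3]
width: 0.774
```

>>> {"op": "apply_moves", "data": {"deltas": [[[0, 1, 0, 0, 66], [0, 2, 0, 0, 66], [0, 2, 0, 0, 66], [0, 2, 0, 0, 66]]]}}

```text
time_s: 27.37
tool_pos: [0.4365, -0.2612, 0.0857]
tcp_rot: [[0.981, 0.193, -0.001], [0.193, -0.981, 0.004], [-0.0, -0.004, -1.0]]
force: [0.5, 10.9, 3.6]
width: 0.772
```

>>> {"op": "apply_moves", "data": {"deltas": [[[0, 0.5, 0, 0, 66], [0, 1, 0, 0, 66], [0, 1, 0, 0, 66], [0, 1, 0, 0, 66]]]}}

```text
time_s: 27.7
tool_pos: [0.4365, -0.2613, 0.0856]
tcp_rot: [[0.981, 0.194, -0.001], [0.194, -0.981, 0.006], [0.0, -0.006, -1.0]]
force: [-0.2, 14.0, 5.5]
width: 0.771
```

```bash
python3 -c "
from go import *
st();f=jaw();jaw();
cv2.imwrite('pics/w12.png',f['frame'])
P=lambda x,y,z:proj(f,[.4534+x*.1869+y*.9824,-.3523-x*.9824+y*.1869,z]).round(1)
print(P(.044,0,.034),P(.048,0,.066),P(.057,0,.066),P(.057,0,.039))"
```

```text
t 27.7 pos [ 0.4365 -0.2613  0.0856] yaw 11.2 w 0.771 F [-0.2136 14.0063  5.5428] q [-0.542   0.3076 -0.3113  0.9559  0.0044  2.4048]
vial_2_center [528.7 222.8] 0.76 0.05513910843913902 0.0011341623926813768
vial_2_center [307.3 268.2] 0.58 -0.10153629507515728 -0.037292895130602466
clamp_jaw [510.3 223.2] 0.59 0.04584056435401228 -0.001365014385589285
vial_2_center [528.3 226.5] 0.85 0.055521957651790896 -0.0016963611118531183
clamp_jaw [510.2 223.6] 0.75 0.04584373138312681 -0.0016781574695536434
[508.2 221.4] [546.9 241.3] [561.5 241.4] [531.  224.3]
```

```bash
python3 - <<'E'
import cv2,numpy as np
a=cv2.imread("pics/w9.png");b=cv2.imread("pics/w12.png")[100:260,320:640]
for c in(0,):
    ga,gb=[cv2.cvtColor(i,cv2.COLOR_BGR2GRAY) for i in(a,b)]
    for r in (120,125,130,135,140): print(r,"A",ga[r,200:310:3].tolist());print(r,"B",gb[r,200:310:3].tolist())
# anvil rear block match, several patches; also static reference patch
for nm,(x,y,w,h) in {"anvil top":(235,105,50,50),"anvil right":(255,95,30,50),"housing":(20,100,50,50),"plate edge":(120,60,80,30)}.items():
    if y+h>160: continue
    t=ga[y:y+h,x:x+w]; m=cv2.matchTemplate(gb,t,cv2.TM_CCOEFF_NORMED); _,v,_,p=cv2.minMaxLoc(m); print(nm,v,p[0]-x,p[1]-y)
E
```

```text
120 A [20, 19, 22, 0, 8, 0, 29, 28, 62, 63, 12, 14, 9, 14, 41, 42, 82, 91, 207, 222, 222, 220, 55, 51, 47, 47, 49, 49, 54, 48, 48, 51, 43, 34, 51, 46, 51]
120 B [147, 146, 135, 133, 135, 132, 96, 30, 18, 17, 21, 24, 19, 15, 35, 38, 85, 88, 198, 221, 223, 221, 62, 49, 51, 49, 49, 44, 48, 51, 44, 47, 46, 35, 54, 47, 50]
125 A [35, 41, 41, 45, 37, 36, 21, 60, 63, 35, 5, 18, 19, 24, 40, 58, 84, 122, 221, 224, 223, 133, 50, 46, 47, 50, 53, 47, 50, 49, 49, 47, 47, 49, 48, 47, 66]
125 B [150, 129, 138, 134, 98, 4, 10, 20, 15, 8, 18, 16, 36, 34, 36, 42, 37, 105, 221, 221, 219, 135, 49, 53, 45, 48, 49, 41, 46, 47, 46, 49, 45, 52, 46, 50, 62]
130 A [51, 43, 52, 50, 41, 44, 39, 65, 44, 19, 14, 9, 14, 40, 44, 87, 93, 207, 224, 222, 219, 48, 48, 45, 46, 51, 45, 48, 51, 48, 48, 46, 49, 45, 44, 49, 91]
130 B [150, 132, 135, 74, 10, 13, 25, 22, 16, 34, 34, 47, 48, 48, 53, 48, 74, 73, 72, 224, 223, 40, 42, 45, 53, 43, 50, 48, 47, 45, 42, 43, 51, 48, 51, 51, 93]
135 A [46, 50, 43, 51, 42, 49, 48, 42, 11, 15, 6, 0, 35, 36, 51, 82, 147, 222, 223, 225, 94, 48, 49, 52, 55, 53, 45, 53, 46, 51, 47, 41, 45, 43, 51, 75, 114]
135 B [134, 139, 116, 14, 17, 21, 12, 16, 36, 48, 47, 47, 57, 66, 73, 66, 75, 75, 79, 112, 111, 47, 48, 47, 52, 49, 49, 46, 53, 45, 50, 43, 41, 46, 47, 74, 117]
140 A [50, 52, 45, 51, 55, 45, 46, 22, 12, 11, 8, 36, 43, 41, 85, 84, 212, 221, 222, 219, 46, 51, 46, 44, 51, 49, 54, 47, 49, 46, 45, 45, 51, 52, 58, 76, 126]
140 B [155, 162, 142, 45, 25, 11, 6, 31, 45, 51, 50, 52, 78, 79, 77, 76, 82, 80, 76, 169, 46, 44, 49, 49, 50, 45, 45, 49, 48, 45, 46, 47, 47, 52, 53, 69, 125]
anvil top 0.8313990235328674 1 0
anvil right 0.9518955945968628 0 0
housing 0.9359020590782166 0 0
plate edge 0.9972937107086182 -6 0
```

>>> {"op": "apply_moves", "data": {"deltas": [[[0, -6, 0, 0, 66], [0, -12, 0, 0, 66], [0, -18, 0, 0, 66], [0, -24, 0, 0, 66], [0, -29, 0, 0, 66], [0, -29, 0, 0, 66]]]}}

```text
time_s: 28.5
tool_pos: [0.4314, -0.2345, 0.086]
tcp_rot: [[0.981, 0.193, -0.0], [0.193, -0.981, 0.0], [-0.0, -0.0, -1.0]]
force: [0.2, 0.2, 0.8]
width: 0.773
```

>>> {"op": "apply_moves", "data": {"deltas": [[[0, 4, 0, 0, 66], [0, 7, 0, 0, 66], [0, 8, 0, 0, 66], [0, 8, 0, 0, 66], [0, 8, 0, 0, 66]]]}}

```text
time_s: 28.92
tool_pos: [0.4333, -0.2428, 0.086]
tcp_rot: [[0.981, 0.192, 0.0], [0.192, -0.981, 0.002], [0.001, -0.002, -1.0]]
force: [-0.0, 4.8, 2.6]
width: 0.774
```

>>> {"op": "apply_moves", "data": {"deltas": [[[0, 1, 0, 0, 66], [0, 2, 0, 0, 66], [0, 2, 0, 0, 66], [0, 2, 0, 0, 66]]]}}

```text
time_s: 29.25
tool_pos: [0.4336, -0.2443, 0.086]
tcp_rot: [[0.981, 0.193, 0.0], [0.193, -0.981, 0.003], [0.001, -0.003, -1.0]]
force: [-0.1, 9.3, 4.7]
width: 0.772
```

>>> {"op": "apply_moves", "data": {"deltas": [[[0, 1, 0, 0, 66], [0, 2, 0, 0, 66], [0, 2, 0, 0, 66], [0, 2, 0, 0, 66]]]}}

```text
time_s: 29.58
tool_pos: [0.4339, -0.2458, 0.0861]
tcp_rot: [[0.981, 0.193, 0.0], [0.193, -0.981, 0.003], [0.001, -0.003, -1.0]]
force: [-0.1, 9.1, 6.7]
width: 0.775
```

>>> {"op": "apply_moves", "data": {"deltas": [[[0, 1, 0, 0, 66], [0, 2, 0, 0, 66], [0, 2, 0, 0, 66], [0, 2, 0, 0, 66]]]}}

```text
time_s: 29.92
tool_pos: [0.4342, -0.2475, 0.0861]
tcp_rot: [[0.981, 0.193, -0.0], [0.193, -0.981, 0.004], [0.001, -0.004, -1.0]]
force: [-1.0, 11.4, 8.0]
width: 0.773
```

>>> {"op": "apply_moves", "data": {"deltas": [[[0, 1, 0, 0, 66], [0, 1.5, 0, 0, 66], [0, 1.5, 0, 0, 66], [0, 1.5, 0, 0, 66]]]}}

```text
time_s: 30.25
tool_pos: [0.4345, -0.2488, 0.0861]
tcp_rot: [[0.981, 0.193, 0.0], [0.193, -0.981, 0.004], [0.001, -0.004, -1.0]]
force: [-1.3, 11.2, 9.2]
width: 0.772
```

>>> {"op": "apply_moves", "data": {"deltas": [[[0, 0, 0, 0, 66]]]}}

```text
time_s: 30.33
tool_pos: [0.4345, -0.2488, 0.0862]
tcp_rot: [[0.981, 0.193, 0.0], [0.193, -0.981, 0.004], [0.001, -0.004, -1.0]]
force: [-1.3, 12.4, 8.9]
width: 0.772
```

>>> {"op": "apply_moves", "data": {"deltas": [[[0, 1, 0, 0, 66], [0, 2, 0, 0, 66], [0, 2, 0, 0, 66], [0, 2, 0, 0, 66]]]}}

```text
time_s: 30.67
tool_pos: [0.4348, -0.2508, 0.0861]
tcp_rot: [[0.981, 0.193, -0.0], [0.193, -0.981, 0.004], [0.001, -0.004, -1.0]]
force: [-1.6, 11.0, 8.5]
width: 0.772
```

>>> {"op": "apply_moves", "data": {"deltas": [[[0, 1, 0, 0, 66], [0, 2, 0, 0, 66], [0, 2, 0, 0, 66], [0, 2, 0, 0, 66]]]}}

```text
time_s: 31.0
tool_pos: [0.4351, -0.2526, 0.0861]
tcp_rot: [[0.981, 0.193, -0.0], [0.193, -0.981, 0.005], [0.001, -0.004, -1.0]]
force: [-0.9, 12.2, 9.2]
width: 0.77
```

>>> {"op": "apply_moves", "data": {"deltas": [[[0, 1, 0, 0, 66], [0, 1.5, 0, 0, 66], [0, 1.5, 0, 0, 66], [0, 1.5, 0, 0, 66]]]}}

```text
time_s: 31.33
tool_pos: [0.4354, -0.2537, 0.0861]
tcp_rot: [[0.981, 0.193, -0.0], [0.193, -0.981, 0.005], [0.001, -0.005, -1.0]]
force: [-1.4, 14.0, 10.2]
width: 0.771
```

>>> {"op": "apply_moves", "data": {"deltas": [[[0, 1, 0, 0, 66], [0, 2, 0, 0, 66], [0, 2, 0, 0, 66], [0, 2, 0, 0, 66]]]}}

```text
time_s: 31.67
tool_pos: [0.4357, -0.2555, 0.0861]
tcp_rot: [[0.981, 0.193, -0.0], [0.193, -0.981, 0.006], [0.001, -0.006, -1.0]]
force: [-0.7, 14.0, 10.6]
width: 0.773
```

>>> {"op": "apply_moves", "data": {"deltas": [[[0, 1, 0, 0, 66], [0, 2, 0, 0, 66], [0, 2, 0, 0, 66], [0, 2, 0, 0, 66]]]}}

```text
time_s: 32.0
tool_pos: [0.436, -0.2572, 0.086]
tcp_rot: [[0.981, 0.194, -0.0], [0.194, -0.981, 0.006], [0.001, -0.006, -1.0]]
force: [-0.5, 14.9, 9.8]
width: 0.771
```

>>> {"op": "apply_moves", "data": {"deltas": [[[0, 1, 0, 0, 66], [0, 2, 0, 0, 66], [0, 2, 0, 0, 66], [0, 2, 0, 0, 66]]]}}

```text
time_s: 32.33
tool_pos: [0.4363, -0.259, 0.0859]
tcp_rot: [[0.981, 0.194, -0.0], [0.194, -0.981, 0.007], [0.001, -0.007, -1.0]]
force: [-0.9, 16.8, 11.0]
width: 0.771
```

>>> {"op": "apply_moves", "data": {"deltas": [[[0, 1, 0, 0, 66], [0, 1, 0, 0, 66], [0, 1, 0, 0, 66], [0, 1, 0, 0, 66]]]}}

```text
time_s: 32.67
tool_pos: [0.4365, -0.2599, 0.0859]
tcp_rot: [[0.981, 0.194, -0.001], [0.194, -0.981, 0.007], [0.001, -0.007, -1.0]]
force: [-0.7, 16.6, 9.9]
width: 0.774
```

>>> {"op": "apply_moves", "data": {"deltas": [[[0, 1, 0, 0, 66], [0, 1, 0, 0, 66], [0, 1, 0, 0, 66], [0, 1, 0, 0, 66]]]}}

```text
time_s: 33.0
tool_pos: [0.4367, -0.2611, 0.0858]
tcp_rot: [[0.981, 0.194, -0.001], [0.194, -0.981, 0.006], [0.001, -0.006, -1.0]]
force: [-0.5, 15.5, 8.3]
width: 0.77
```

>>> {"op": "apply_moves", "data": {"deltas": [[[0, 1, 0, 0, 66], [0, 1, 0, 0, 66], [0, 1, 0, 0, 66], [0, 1, 0, 0, 66]]]}}

```text
time_s: 33.33
tool_pos: [0.4368, -0.2613, 0.0858]
tcp_rot: [[0.981, 0.194, -0.001], [0.194, -0.981, 0.008], [0.001, -0.008, -1.0]]
force: [-0.6, 19.7, 9.6]
width: 0.771
```

>>> {"op": "apply_moves", "data": {"deltas": [[[0, 0.5, 0, 0, 66], [0, 1, 0, 0, 66], [0, 1, 0, 0, 66]]]}}

```text
time_s: 33.58
tool_pos: [0.4367, -0.2614, 0.0857]
tcp_rot: [[0.981, 0.194, -0.001], [0.194, -0.981, 0.01], [0.001, -0.01, -1.0]]
force: [-0.5, 23.3, 11.3]
width: 0.771
```

>>> {"op": "apply_moves", "data": {"deltas": [[[0, -6, 0, 0, 66], [0, -12, 0, 0, 66], [0, -18, 0, 0, 66], [0, -24, 0, 0, 66], [0, -30, 0, 0, 66], [0, -32, 0, 0, 66], [0, -32, 0, 0, 66]]]}}

```text
time_s: 34.17
tool_pos: [0.4314, -0.234, 0.086]
tcp_rot: [[0.981, 0.193, -0.0], [0.193, -0.981, -0.0], [-0.0, -0.0, -1.0]]
force: [-0.5, 0.1, 0.1]
width: 0.772
```

```bash
python3 -c "
from go import *
st();f=jaw();jaw();
a=cv2.imread('pics/w11.png');b=cv2.resize(f['frame'][120:300,360:640],None,fx=2.5,fy=2.5)
for r in (235,250,265): print([int(i[r,:,:].mean(1)[x]) for i in(a,b) for x in range(590,690,6)])
"
```

```text
t 34.17 pos [ 0.4314 -0.234   0.086 ] yaw 11.1 w 0.772 F [-0.5237  0.1286  0.0994] q [-0.4969  0.2769 -0.3556  0.9383 -0.      2.4505]
vial_2_center [575.5 221.8] 0.69 0.06169672492306928 0.0016228062689663122
clamp_jaw [551.5 222.7] 0.62 0.04922464796121637 -0.001248286759423455
vial_2_center [573.7 222.5] 0.97 0.06125597934276237 0.0011448872886362477
[12, 29, 37, 38, 50, 85, 78, 81, 187, 216, 220, 220, 213, 51, 47, 47, 47, 57, 16, 4, 10, 26, 37, 39, 58, 86, 85, 105, 191, 218, 220, 219, 212, 51]
[12, 34, 37, 38, 62, 82, 94, 174, 215, 220, 220, 216, 67, 47, 47, 47, 46, 20, 17, 18, 18, 21, 21, 31, 72, 81, 92, 168, 214, 219, 221, 217, 59, 47]
[77, 72, 59, 59, 80, 74, 149, 216, 220, 220, 218, 76, 47, 48, 46, 46, 49, 17, 21, 29, 49, 56, 67, 74, 74, 75, 69, 73, 130, 221, 215, 73, 48, 48]
```

>>> {"op": "apply_moves", "data": {"deltas": [[[0, -2, -5, 0, 66], [0, -2, -20, 0, 66], [0, -2, -45, 0, 66], [0, -2, -75, 0, 66], [0, -2, -105, 0, 66], [0, -2, -135, 0, 66], [0, -2, -155, 0, 66], [0, -2, -160, 0, 66]]]}}

```text
time_s: 35.13
tool_pos: [0.4323, -0.233, 0.2499]
tcp_rot: [[0.981, 0.192, 0.005], [0.192, -0.981, -0.003], [0.004, 0.003, -1.0]]
force: [1.0, -1.2, 0.0]
width: 0.774
```

>>> {"op": "apply_moves", "data": {"deltas": [[[0, 0, 0, 0, 66], [0, 0, 0, 0, 66], [0, 0, 0, 0, 66]]]}}

```text
time_s: 35.38
tool_pos: [0.4305, -0.232, 0.2447]
tcp_rot: [[0.981, 0.193, -0.002], [0.193, -0.981, 0.001], [-0.002, -0.001, -1.0]]
force: [-0.1, -0.4, -0.4]
width: 0.777
```

```bash
python3 - <<'E'
from go import *
st();f=jaw()
for r in arm.pinpoint(f,"trigger_grip")[:2]:
    w=onz(f,r["location"],.102)[:2]-[.4534,-.3523]; print("trigger",r["p"],w@[.1869,-.9824])
# vial cap centre vs its foot side: dark blob
O=np.array([.4534,-.3523])
for x in(.056,.058,.06,.062): print(x,proj(f,[*(O+x*np.array([.1869,-.9824])),.066]),proj(f,[*(O+x*np.array([.1869,-.9824])),.012]))
hsv=cv2.cvtColor(f["frame"],cv2.COLOR_BGR2HSV);m=cv2.inRange(hsv,(95,40,20),(130,255,110));m[:,:400]=0;m[:,540:]=0;m[:120]=0;m[230:]=0
n,_,s,c=cv2.connectedComponentsWithStats(m);print([(s[i].tolist(),c[i].round(1)) for i in range(1,n) if s[i,4]>40])
t=arm.grab_frame("top")
for r in arm.pinpoint(t,"vial_1_center")[:5]: print(r["location"],round(r["p"],2),onz(t,r["location"],.027))
a=cv2.imread("pics/top0.png");d=cv2.absdiff(a,t["frame"]).max(2)[140:240,150:270]
n,_,s,c=cv2.connectedComponentsWithStats((d>40).astype(np.uint8));print("changed blobs (top)",[(c[i]+[150,140]).round() .tolist()+[int(s[i,4])] for i in range(1,n) if s[i,4]>6])
E
```

```text
t 35.38 pos [ 0.4305 -0.232   0.2447] yaw 11.1 w 0.777 F [-0.0934 -0.3897 -0.4375] q [-0.4944  0.1739 -0.0627  1.3363  0.0001  2.4534]
vial_2_center [467.  174.5] 0.85 0.0603541373130852 -0.0014951782241341767
vial_2_center [438.7 168.4] 0.49 0.024236215642847555 0.005933021065959661
clamp_jaw [458.8 171.6] 0.9 0.05209744588354563 0.0010040384808550106
trigger 0.91 -0.14984039370741062
0.056 [474.9239 178.5414] [453.9727 168.7592]
0.058 [476.6644 178.5539] [455.4777 168.77  ]
0.06 [478.4049 178.5663] [456.9827 168.7807]
0.062 [480.1454 178.5788] [458.4876 168.7915]
[([466, 169, 15, 18, 99], array([472.2, 176.3]))]
[220.4, 193.9] 0.56 [0.5393 0.2602 0.027 ]
changed blobs (top) [[186.0, 191.0, 163]]
```

```bash
python3 -c "
from go import *
print(arm.sign_off())"
```

```text
the job is handed in; nothing more can be done
None
```

I stood the dark-capped vial on the clamp's bed, let go of it, and squeezed the trigger five times by pushing it with the rear finger. I then backed the gripper off and handed the job in at about 35 s of the 72 s allowed. `sign_off` gave no verdict.

**Grip:** I estimate 18–20 N; it was never measured directly.
- Free trigger resistance was about 7 N. In the last squeeze it rose to 15.5–17 N just before the hard stop, which means roughly 17–20 N at the jaw.
- The anvil shifted about 4.4 mm in the image, which means about 19 N.
- The highest reading, 23 N, was taken pressing on the trigger's hard stop, where the jaw could not move further.

**Last checks:**
- The trigger was back at rest and the wrist force was near zero with the gripper raised clear.
- The vial was at about x = 60 mm in the clamp's frame and within 2 mm of its middle line.
- In the top view only the dark vial's old place had changed, so the other two vials stayed put.

**What disagreed or was not checked:**
- The detector's jaw position was off: it gave 49–52 mm in the last looks, although with the vial where it was the jaw should read about 48–49 mm.
- My first estimate of the anvil's position put contact about 10 mm too early, so the grip took two more squeezes than I expected.
- I had used all 12 picture views by then, so I did not look at the final upright pose. I judged it from the detectors and the cap's position only.

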